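# Load a target plate over the lip of its carrier and latch it

### The job

Load the black target plate into the aluminium carrier: lay it on the loading ledge with its grooved end leading, then push it along the ledge over the raised lip so that it drops flat into the pocket, and gently on until it is home against the white end stop. Then swing the latch with the red tab fully down so that its nose sits in the plate's groove. Never push or press hard on the plate as it goes in (it holds a glass disc), and leave the things round the carrier where they are.

Things in the scene. Friction and masses are not known exactly. Their poses are not given: they have to be found in the camera images.
- plate: loose flat black plate 56 x 36 x 10 mm, 0.08-0.17 kg, white round disc on top near its rear (-x) end. Origin: centre of the underside; z up, x along the length (ends at -28 and +28 mm), y along the width. A groove 6 mm wide, 5 mm deep runs across the whole top, centred at x = +6 mm: the +x end is the grooved end and must lead. The disc is glass: keep the push on the plate well under 15 N.
- carrier: aluminium carrier fixed on the bench. Origin at bench height (z = 0) under the inner face of the lip, on the centre line; z up, x the loading direction, y to its left. All heights are above the bench, x and y in the carrier's axes, mm. Base plate x -84..112, y -32..32, 8 thick. Along x follow the loading ledge, the lip, the pocket, the white end stop and the latch.
- ledge (a point): centre of the loading ledge's top, carrier x = -46, height 13 mm. Grey ledge, x -80..-11, only 30 mm wide (y -15..15), narrower than the plate, so fingertips may hang down beside it, above the 8 mm base. At x = -14 the walls of the flared mouth begin (22 mm high, 48 mm apart there, narrowing to 39 mm at x = 18).
- lip (a point): middle of the lip's inner top edge, carrier x = 0, height 16 mm. A ramp rises from the ledge (13) at x = -11 to 16 at x = -4; the flat lip ends at x = 0 with an upright face down to the pocket floor. The plate climbs it under a push of a few N.
- pocket (a point): carrier x = 30, height 12 mm, on the pocket floor, 39 mm between rails. Flanges (x 26..62, underside 30.5, top 33.5, 32 mm apart) overhang it: the plate goes in only by sliding. The pocket ends at a rigid white stop, 9 mm round, axis at height 17, its face somewhere in x = 59..73 (setting not reported: feel for it). Home, the plate's rear edge is at x = 3..17 and its top at 22.
- latch_mid (a point): fixed point on the carrier, x = 83, height 27 mm: the mean place of the latch's hinge axis (parallel to carrier y). The axis is 17 mm beyond the stop's face, so it truly lies within 7 mm of this point along x. The black stop block (top 24, hinge ears 32 high) reaches from 5 mm before to 19 mm beyond the axis, y -27..27.
- latch (a joint): latch angle, rad: 0 = fully down (shut), 1.25..1.7 = standing up, as found. It stays where left; about 1 N at its end turns it. Steel arm 14 mm wide, reaching 46 mm from the axis; shut it points to carrier -x, top at 28 mm. Nose under it, 39 mm from the axis: it enters the groove only if the plate is within 1.5 mm of home. Red tab at the arm's end, 40-46 mm from the axis, top at 40 mm when shut.
- vial: bystander: small glass vial with black cap, 28 mm across, 60 mm tall, beside the carrier; origin under its centre
- lens: bystander: black lens ring 33 mm across, 10 mm high, lying flat beside the carrier; origin under its centre
- case: bystander: objective in its round case, 34 mm across, 68 mm tall; origin under its centre

How it is judged:
On the way:
1. the plate has been pushed over the lip and lies flat on the pocket floor, the latch still up (z of plate in the frame of carrier between 0.0105 and 0.0133 m and x of plate in the frame of carrier between 0.026 and 0.049 m and angle between plate's own z axis and vertical below 0.05 rad and value of joint latch above 0.6 rad), for 0.2 s.
At the end, for the whole second after the job is handed in: the plate lies flat (within 3 degrees) on the pocket floor beyond the lip, at rest, and the latch is fully down (within 4 degrees of shut), which its nose allows only when the plate is home against the stop and the groove lies under it (z of plate in the frame of carrier between 0.0105 and 0.0133 m and x of plate in the frame of carrier between 0.026 and 0.049 m and angle between plate's own z axis and vertical below 0.05 rad and angle between the x axis of plate and the x axis of carrier, either way round below 0.12 rad and value of joint latch below 0.07 rad and linear speed of plate below 0.01 m/s); the robot touches nothing.
It fails at once if the plate, on the lip or in the pocket, is pressed against the carrier, its stop or its latch with more than 15 N (contact force between plate and carrier above 15 N and x of plate in the frame of carrier above -0.03 m).
It fails at once if the vial is shifted by more than 20 mm or knocked over (distance of vial from where it was at the start of the episode above 0.02 m or angle between vial's own z axis and vertical above 0.4 rad).
It fails at once if the lens ring is shifted by more than 20 mm (distance of lens from where it was at the start of the episode above 0.02 m).
It fails at once if the objective case is shifted by more than 20 mm or knocked over (distance of case from where it was at the start of the episode above 0.02 m or angle between case's own z axis and vertical above 0.4 rad).
It also fails if it takes over 67 s, if anything falls off the work surface, if the arm or the gripper's body presses on something with over 40 N, if the wrist force passes 120 N, or if a joint passes its speed limit or range.

### The arm

A 6-joint arm with a two-finger parallel gripper is mounted at the origin on a cart in front of the work surface, level with it; the furniture and walls round the work are solid. World frame = base frame: x ahead of the robot, y to its left, z up, the work surface at z = 0. Lengths are in m, angles in rad, forces in N, time in s.
With the tool pointing down it reaches from about 0.3 to 0.775 m from the base axis. Payload 14.6 kg.
Tool frame: the origin (TCP) lies midway between the tips of the shut fingers; the grasp point (between the pads) lies 19 mm behind it; z points along the fingers, y is the line along which they close (so a half turn about z gives the same grasp; the last joint's range is limited). The gripper opens to 94 mm and grips with 3 to 60 N. Pads are 16 mm wide; open, the fingers measure 119 mm over their backs; the gripper's body (75 mm by 177 mm) begins 78 mm behind the grasp point.
Start: joints at [-1.361, 0.3, 1.521, -0, 1.321, -0.067], TCP at [0.15, -0.529, 0.205] pointing down, gripper open.
Joint ranges: [-3.03, 3.03], [-0.79, 2.21], [0.23, 2.52], [-1.04, 4.18], [0, 3.07], [-2.55, 2.55]. Speed limits (rad/s): [2.22, 2.22, 2.57, 3.14, 3.14, 3.14].

### API

Orientations are given as [roll, pitch, yaw] about the fixed x, y, z axes, in that order (R = Rz(yaw) Ry(pitch) Rx(roll)).
In Python, from station import telemetry, optics, ctrl gives the robot as it stands.
- The arm moves only by the tool carry_out, never from a script. Its argument "plan" is a list that holds one entry, the list of rows, each a list of 7 numbers: the shift along the tool's x, y, z in mm, then the turn, a rotation vector about the tool's x, y, z in rad, then the finger opening in mm, from 0 to 94. A call has 1 to 20 rows; each row shifts and turns the commanded pose from where the row before left it, along the tool's axes as they then stand; what a row does not reach is not made up. A row lasts 1/12 s, in which the tool goes at most 41.7 mm and 7.16 degrees, less where a joint would pass 70% of its speed; a pose out of reach is approached as far as the arm can. A call with a gripper value outside its range is refused whole. The fingers move at their own pace and stop on an object; "squeeze" is the grip in N (left out, the last holds). Time passes only in rows, so rows that do not move let the fingers close. It gives the time, the measured TCP pose, the force, the opening and the grip force at its end, in the units of the state.
- telemetry.get_obs(): the state, without advancing time (a new reading comes with each control period).
- optics.camera(name): name is "scene" or "top" or "wrist"; returns a dict with "pixels" (400x640x3 uint8, red, green, blue), "intrinsics" (3x3 intrinsics, pixels), "origin" and "rotation" of the camera in the world. Camera axes: x right, y down, z forward; pixel columns grow to the right and rows downward; lengths in m; the calibration is good to about 2 mm. A picture is of the moment at which its call begins. There is no depth.
- ctrl.hand_in(): hands the job in; it is judged then, once.
The state is a dict: "time_s": time; "qpos": joint angles; "joint_vel": joint speeds; "tau": joint torques, N m; "ee_pos": TCP position; "eef_rot": TCP orientation; "force": force on the tool from outside, world axes, zero at the start; "moment": the same for the moment, N m; "grip_width": finger opening in m; "grip_force": force on a finger pad.
Only numpy, scipy, OpenCV 4.12 (cv2) and the standard library are available. Lean on these libraries where they do the work, as an engineer would, in place of code of your own. Each camera call takes 0.05 s, during which the arm holds its last target. There are 200 camera calls.

## Working session

There is one attempt and no reset: what is moved stays moved. The work goes in short steps, Python scripts to look and compute and a tool call to move; the robot and the scene stay as the last step left them, time stands still between calls to the robot, and variables do not carry over. Pictures are saved under pics/ and viewed, at most 10 in all, crops included, and the job is handed in when it is done.

Besides the shell and the picture viewer there is one more tool, called after "Call:" as name(argument=value, ...) on one line, values as JSON. carry_out: Moves the arm, as the interface text tells. Its arguments: {"type":"object","properties":{"plan":{"type":"array","items":{"type":"array","items":{"type":"array","items":{"type":"number"}}}},"squeeze":{"type":"number"}},"required":["plan"]}

```bash
mkdir -p pics; python3 - <<'E'
from station import telemetry, optics
import cv2,pickle
d={}
for n in("scene","top"):
    c=optics.camera(n);d[n]=c
    cv2.imwrite(f"pics/{n}0.png",c["pixels"][:,:,::-1]);print(n,c["intrinsics"].tolist(),c["origin"],c["rotation"].round(4).tolist() if hasattr(c["rotation"],'round') else c["rotation"])
pickle.dump(d,open("d0.pkl","wb"))
print(telemetry.get_obs())
E
```

```text
scene [[478.77662808893774, 0.0, 320.6625080602704], [0.0, 478.77662808893774, 201.93517241651233], [0.0, 0.0, 1.0]] [0.17401357 0.94051142 0.48018967] [-2.0929, 0.0056, -2.6571]
top [[507.997538252564, 0.0, 325.14885173932504], [0.0, 507.997538252564, 202.35153066959393], [0.0, 0.0, 1.0]] [0.44912356 0.26732631 0.90362425] [-3.0275, 0.0316, -1.5607]
{'time_s': 0.1, 'qpos': array([-1.36058437e+00,  3.00453747e-01,  1.52152022e+00,  3.28257034e-05,
        1.32071634e+00, -6.66127140e-02]), 'joint_vel': array([-0.00070421, -0.00148879, -0.00404968, -0.00114548,  0.00066242,
       -0.00155475]), 'tau': array([ 1.88361249e-03, -5.32642615e+01, -3.53279936e+01,  7.09860865e-02,
        2.34930374e-02, -5.85734460e-05]), 'ee_pos': array([ 0.15026474, -0.52882447,  0.2049216 ]), 'eef_rot': array([-3.14049955e+00, -1.04789065e-04,  2.76816467e-01]), 'force': array([-0.01708925,  0.52496138,  0.48571524]), 'moment': array([-0.02583704, -0.00138051, -0.01421584]), 'grip_force': 0.0, 'grip_width': 0.09392759025591708}
```

View pics/scene0.png

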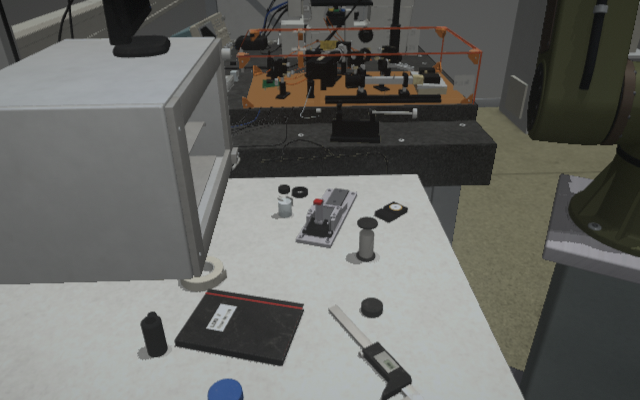

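View pics/top0.png

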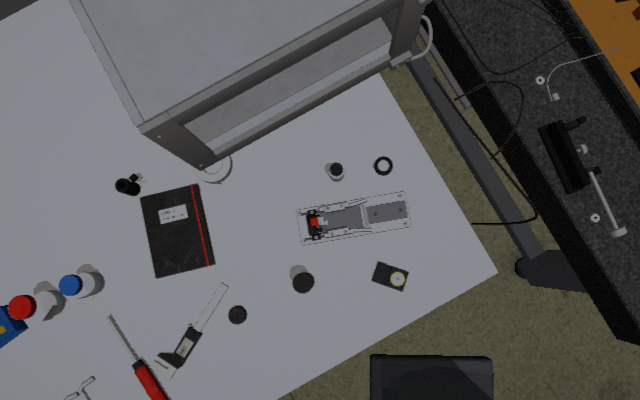

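The scene view shows the carrier around (330,215) and the plate around (391,211). In the top view the carrier spans (297..410, 192..245), with the latch's red tab at (314,222). The plate is at (390,277) with its disc at (398,279), the vial at (336,171), the lens at (383,166) and the case at (303,281). I'll measure next.

```bash
cat > h.py <<'E'
import numpy as np,cv2,pickle
from scipy.spatial.transform import Rotation as R
def rot(c):
    r=np.array(c["rotation"],float); return r if r.shape==(3,3) else R.from_euler('xyz',r).as_matrix()
def ray(c,uv,z):
    uv=np.atleast_2d(np.array(uv,float)); d=np.c_[uv,np.ones(len(uv))]@np.linalg.inv(c["intrinsics"]).T@rot(c).T
    o=np.array(c["origin"]); return o+d*((z-o[2])/d[:,2])[:,None]
def proj(c,P):
    q=(np.atleast_2d(P)-c["origin"])@rot(c)@np.array(c["intrinsics"]).T; return q[:,:2]/q[:,2:]
E
python3 - <<'E'
from h import *
d=pickle.load(open("d0.pkl","rb"));t=d["top"];im=t["pixels"][:,:,::-1].copy()
cv2.imwrite("pics/topcrop.png",cv2.resize(im[150:300,285:425],None,fx=5,fy=4*1.0,interpolation=cv2.INTER_CUBIC) if 0 else cv2.resize(im[155:300,285:425],None,fx=4.1,fy=4.1,interpolation=cv2.INTER_CUBIC))
g=cv2.cvtColor(im,cv2.COLOR_BGR2GRAY)
sub=np.zeros_like(g);sub[250:300,365:415]=255
m=((g<80)&(sub>0)).astype(np.uint8)
cs=cv2.findContours(m,cv2.RETR_EXTERNAL,cv2.CHAIN_APPROX_NONE)[0];c=max(cs,key=cv2.contourArea)
w=ray(t,c[:,0,:],0.010)[:,:2]*1000
r=cv2.minAreaRect(w.astype(np.float32));print("plate",r,cv2.boxPoints(r))
y,x=np.where((g>140)&(sub>0)&(cv2.drawContours(np.zeros_like(g),[cv2.convexHull(c)],-1,1,-1)>0));print("disc",ray(t,[[x.mean(),y.mean()]],.01))
for n,uv,z in(("red",(314,222),.07),("vial",(336,171),.06),("lens",(383,166),.01),("case",(303,281),.068),("cL",(297,209),0.008),("cL2",(301,245),.008),("cR",(407,192),.008),("cR2",(410,228),.008)): print(n,ray(t,[uv],z).round(4))
E
```

```text
plate ((423.58135986328125, 182.9689178466797), (56.03620529174805, 36.57535171508789), 71.44161224365234) [[397.3273  162.2282 ]
 [432.0007  150.58733]
 [449.83542 203.70964]
 [415.16202 215.35051]]
disc [[0.41961625 0.17018178 0.01      ]]
red [[0.5117 0.3127 0.07  ]]
vial [[0.5988 0.2772 0.06  ]]
lens [[0.617  0.1943 0.01  ]]
case [[0.4154 0.3295 0.068 ]]
cL [[0.5393 0.3466 0.008 ]]
cL2 [[0.4756 0.3385 0.008 ]]
cR [[0.5709 0.1519 0.008 ]]
cR2 [[0.5071 0.1471 0.008 ]]
```

View pics/topcrop.png

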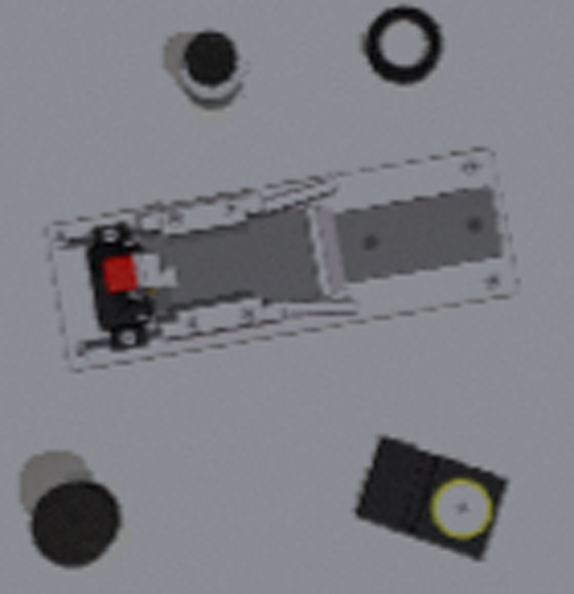

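The plate measures 56.0 x 36.6 mm, which matches its given size. Its centre is (423.6, 183), grooved end facing yaw 71.4°. The carrier's x axis is at about 99° and needs refining. I'll turn and travel to the plate.

Call:
carry_out(plan=[[[0,0,0,0,0,-0.121,60],[0,0,0,0,0,-0.121,60],[0,0,0,0,0,-0.121,60],[0,0,0,0,0,-0.121,60],[0,0,0,0,0,-0.121,60],[0,0,0,0,0,-0.121,60],[0,0,0,0,0,-0.121,60],[0,0,0,0,0,-0.121,60],[30,6,0,0,0,0,60],[30,6,0,0,0,0,60],[30,6,0,0,0,0,60],[30,6,0,0,0,0,60],[30,6,0,0,0,0,60],[30,2,0,0,0,0,60],[30,0,0,0,0,0,60],[30,0,0,0,0,0,60],[30,0,0,0,0,0,60],[30,0,0,0,0,0,60],[30,0,0,0,0,0,60],[30,0,0,0,0,0,60]]])

```text
time_s: 1.77
ee_pos: [0.2959, -0.1968, 0.2053]
eef_rot: [-3.142, -0.0, 1.244]
force: [1.4, -0.2, -0.3]
grip_width: 0.0602
grip_force: 0.0
```

```bash
cat >> h.py <<'E'
def go(x,y,z,yaw=None):
    from station import telemetry
    o=telemetry.get_obs();p=o["ee_pos"]*1000;M=R.from_euler('xyz',o["eef_rot"]).as_matrix()
    print("t",round(o["time_s"],2),"p",p.round(1),"rpy",o["eef_rot"].round(4),"F",o["force"].round(2),"w",round(o["grip_width"]*1000,1))
    ry=o["eef_rot"][2]
    if yaw is None: yaw=ry
    T=R.from_euler('xyz',[np.pi,0,yaw]).as_matrix()
    print("turn",R.from_matrix(M.T@T).as_rotvec().round(4),"then shift",(T.T@(np.array([x,y,z])-p)).round(1))
E
python3 - <<'E'
from h import *
go(423.6,183,150,1.247)
d=pickle.load(open("d0.pkl","rb"));t=d["top"]
f=lambda L:np.array(L)/4.1+[285-.5+.5/4.1,155-.5+.5/4.1]
A=ray(t,f([(48,228),(72,370),(490,150),(520,295)]),.008)[:,:2]*1000
B=np.array([(112,-32),(112,32),(-84,-32),(-84,32)],float)
B[:,1]*=-1 if 0 else 1
for s in(1,-1):
    b=B*[1,s];bc=b-b.mean(0);ac=A-A.mean(0);U,S,V=np.linalg.svd(bc.T@ac);D=np.diag([1,np.linalg.det(U@V)]);Q=(U@D@V).T
    res=A-(b@Q.T+(A.mean(0)-Q@b.mean(0)));print(s,"yaw",np.degrees(np.arctan2(Q[1,0],Q[0,0])),"org",A.mean(0)-Q@b.mean(0),"res",res.round(1).tolist())
E
```

```text
t 1.77 p [ 295.9 -196.8  205.3] rpy [-3.1415 -0.      1.2445] F [ 1.41 -0.22 -0.26] w 60.2
turn [-0.0001 -0.     -0.0025] then shift [4.007e+02 2.000e-01 5.530e+01]
1 yaw 100.27712170432724 org [526.21882041 232.62072219] res [[-0.6, -0.8], [1.1, -0.7], [-0.4, 1.2], [-0.1, 0.3]]
-1 yaw 100.14771596037953 org [526.18770157 232.61511606] res [[62.1, 10.5], [-62.1, -12.1], [62.8, 12.6], [-62.8, -11.0]]
```

Carrier fit: origin (526.2, 232.6), yaw 100.3°, corner residuals ~1 mm. Moving on above the plate.

Call:
carry_out(plan=[[[25,0,3,0,0,0,60],[25,0,3,0,0,0,60],[25,0,3,0,0,0,60],[25,0,3,0,0,0,60],[25,0,3,0,0,0,60],[25,0,3,0,0,0,60],[25,0,3,0,0,0,60],[25,0,3,0,0,0,60],[25,0,3,0,0,0,60],[25,0,3,0,0,0,60],[25,0,3,0,0,0,60],[25,0,3,0,0,0,60],[25,0,3,0,0,0,60],[25,0,3,0,0,0,60],[25,0,3,0,0,0,60],[25,0,3,0,0,0,60],[0,0,0,0,0,0,60],[0,0,0,0,0,0,60]]])

```text
time_s: 3.27
ee_pos: [0.4237, 0.1812, 0.1568]
eef_rot: [-3.141, 0.001, 1.247]
force: [0.0, -0.5, -0.9]
grip_width: 0.0601
grip_force: 0.0
```

```bash
python3 - <<'E'
from h import *
from station import optics
c=optics.camera("wrist");pickle.dump(c,open("w1.pkl","wb"));cv2.imwrite("pics/w1.png",c["pixels"][:,:,::-1])
go(423.6,183,2,1.247)
print(proj(c,[[.4236,.183,.01],[.526,.2326,.016]]))
E
```

```text
t 3.32 p [423.7 180.6 157.1] rpy [-3.1409e+00  7.0000e-04  1.2456e+00] F [ 0.14 -0.75 -0.8 ] w 60.1
turn [-0.0007  0.0007 -0.0014] then shift [  2.3  -0.8 155.1]
[[317.65185861 190.72162858]
 [393.25342438 119.69551693]]
```

View pics/w1.png

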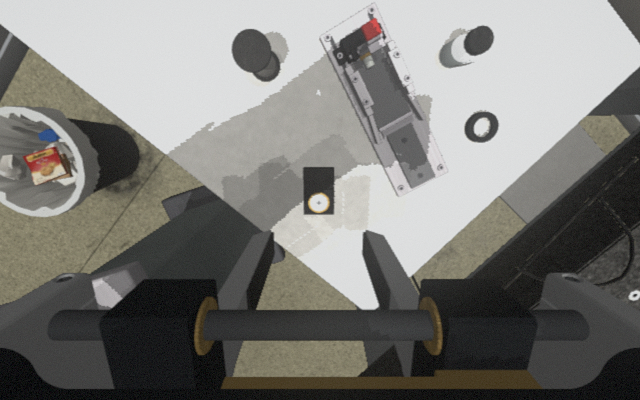

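The wrist view shows the plate at (319,190), within 1.5 px of the prediction, and the carrier's lip near (398,125). Both measurements hold, so I'll descend and grasp.

Call:
carry_out(plan=[[[2,-1,25,0,0,0,60],[0,0,25,0,0,0,60],[0,0,25,0,0,0,60],[0,0,25,0,0,0,60],[0,0,22,0,0,0,60],[0,0,16,0,0,0,60],[0,0,10,0,0,0,60],[0,0,6,0,0,0,60],[0,0,0,0,0,0,60],[0,0,0,0,0,0,30],[0,0,0,0,0,0,30],[0,0,0,0,0,0,30],[0,0,0,0,0,0,30],[0,0,0,0,0,0,30],[0,0,0,0,0,0,30],[0,0,0,0,0,0,30]]], squeeze=12)

```text
time_s: 4.65
ee_pos: [0.4241, 0.183, 0.004]
eef_rot: [3.141, -0.001, 1.245]
force: [-1.9, -0.2, 7.0]
grip_width: 0.0354
grip_force: 12.0
```

```bash
python3 - <<'E'
from h import *
go(423.6,183,2,1.247)
E
```

```text
t 4.65 p [424.1 183.    4. ] rpy [ 3.1408e+00 -6.0000e-04  1.2449e+00] F [-1.9  -0.24  7.04] w 35.4
turn [ 0.0008 -0.0006 -0.0021] then shift [-0.2 -0.4  2. ]
```

Call:
carry_out(plan=[[[0,0,-15,0,0,0,30],[0,0,-20,0,0,0,30],[0,0,-20,0,0,0,30],[0,0,0,0,0,-0.1,30],[0,0,0,0,0,-0.1,30],[0,0,0,0,0,-0.1,30],[0,0,0,0,0,-0.1,30],[0,0,0,0,0,-0.105,30],[0,0,0,0,0,0,30],[0,0,0,0,0,0,30]]])

```text
time_s: 5.48
ee_pos: [0.4236, 0.1829, 0.0584]
eef_rot: [-3.141, -0.0, 1.747]
force: [-0.7, -0.7, -1.6]
grip_width: 0.0359
grip_force: 12.0
```

```bash
python3 - <<'E'
from h import *
go(534.4,187.3,60,1.750)
E
```

```text
t 5.48 p [423.6 182.9  58.4] rpy [-3.1415 -0.      1.7466] F [-0.65 -0.68 -1.6 ] w 35.9
turn [-0.0001 -0.     -0.0034] then shift [-15.4 109.8  -1.6]
```

Call:
carry_out(plan=[[[-2,14,0,0,0,-0.003,30],[-2,16,0,0,0,0,30],[-2,16,0,0,0,0,30],[-2,16,0,0,0,0,30],[-2,16,0,0,0,0,30],[-2,16,0,0,0,0,30],[-2,10,0,0,0,0,30],[-1,6,0,0,0,0,30],[0,0,0,0,0,0,30],[0,0,0,0,0,0,30]]])

```text
time_s: 6.32
ee_pos: [0.5342, 0.1879, 0.0582]
eef_rot: [-3.141, 0.0, 1.751]
force: [0.0, -1.1, -1.0]
grip_width: 0.0356
grip_force: 12.0
```

```bash
python3 - <<'E'
from h import *
from station import optics
go(534.4,187.3,18,1.750)
a=optics.camera("top");b=optics.camera("wrist")
pickle.dump([a,b],open("d2.pkl","wb"))
def crop(c,x,y,w,h,s): return cv2.resize(c["pixels"][y:y+h,x:x+w,::-1],(w*s,h*s),interpolation=cv2.INTER_CUBIC)
cv2.imwrite("pics/c2.png",b["pixels"][:,:,::-1])
E
```

```text
t 6.32 p [534.2 187.9  58.2] rpy [-3.1409  0.      1.7512] F [ 0.02 -1.12 -1.04] w 35.6
turn [-0.0007  0.      0.0012] then shift [-0.7  0.1 40.2]
```

View pics/c2.png

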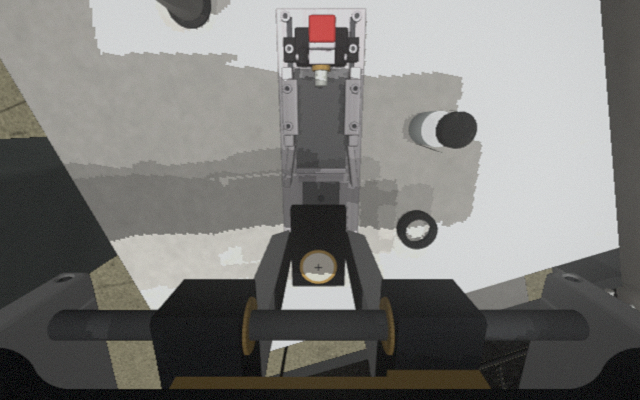

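The carrier is centred at column ~321 and the plate at ~319, both upright in the image. They're aligned, with the disc to the rear. I'll lower the plate.

Call:
carry_out(plan=[[[0,0,15,0,0,0,30],[0,0,10,0,0,0,30],[0,0,8,0,0,0,30],[0,0,4,0,0,0,30],[0,0,2,0,0,0,30],[0,0,0.7,0,0,0,30],[0,0,0.7,0,0,0,30],[0,0,0,0,0,0,30],[0,0,0,0,0,0,30]]])

```text
time_s: 7.17
ee_pos: [0.5348, 0.188, 0.0184]
eef_rot: [3.141, -0.0, 1.753]
force: [-0.2, -0.0, -0.7]
grip_width: 0.0357
grip_force: 12.0
```

Call:
carry_out(plan=[[[0,0,0.7,0,0,0,30],[0,0,0.7,0,0,0,30],[0,0,0,0,0,0,30],[0,0,0,0,0,0,30]]])

```text
time_s: 7.5
ee_pos: [0.5348, 0.188, 0.0171]
eef_rot: [3.141, -0.0, 1.753]
force: [-1.7, 0.0, 4.4]
grip_width: 0.0357
grip_force: 12.0
```

Call:
carry_out(plan=[[[0,0,0,0,0,0,50],[0,0,0,0,0,0,50],[0,0,0,0,0,0,50],[0,0,0,0,0,0,50],[0,0,-5,0,0,0,50],[0,0,-15,0,0,0,50],[0,0,-20,0,0,0,50],[-18,0,0,0,0,0,4],[-18,0,0,0,0,0,4],[-19,0,0,0,0,0,4],[0,0,0,0,0,0,4],[0,0,0,0,0,0,4],[0,0,0,0,0,0,4],[0,0,0,0,0,0,4],[0,0,0,0,0,0,4],[0,0,0,0,0,0,4]]])

```text
time_s: 8.83
ee_pos: [0.5444, 0.1345, 0.0566]
eef_rot: [-3.141, -0.0, 1.754]
force: [0.2, 0.4, 0.5]
grip_width: 0.0038
grip_force: 0.0
```

```bash
python3 - <<'E'
from h import *
from station import optics
a=optics.camera("top");b=optics.camera("wrist")
pickle.dump([a,b],open("d3.pkl","wb"))
O=np.array([526.2,232.6]);e=np.array([np.cos(1.75),np.sin(1.75)])
go(*(O-98*e),8,1.750)
im=b["pixels"][:,:,::-1]
cv2.imwrite("pics/c3.png",im)
E
```

```text
t 8.93 p [544.4 134.3  56.6] rpy [-3.1415 -0.      1.7533] F [0.14 0.82 0.01] w 4.0
turn [-0.0001 -0.      0.0033] then shift [ 2.  -0.4 48.6]
```

View pics/c3.png

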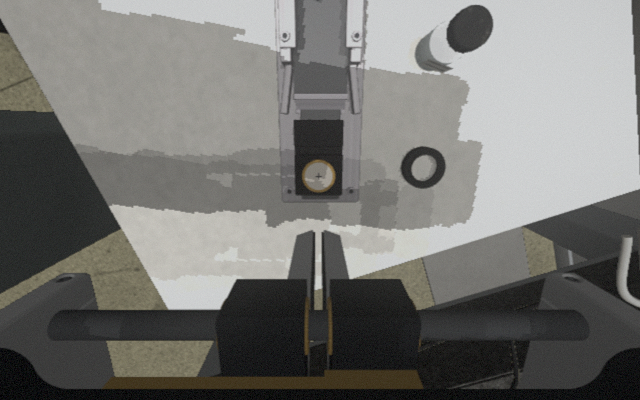

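The plate lies square on the ledge: centre column ~319 against the carrier's ~321, rear edge at row 195. Now I'll feel the bench to calibrate the tip height.

Call:
carry_out(plan=[[[0,0,20,0,0,0,4],[0,0,15,0,0,0,4],[0,0,10,0,0,0,4],[0,0,5,0,0,0,4],[0,0,1,0,0,0,4],[0,0,1,0,0,0,4],[0,0,0,0,0,0,4]]])

```text
time_s: 9.52
ee_pos: [0.5449, 0.134, 0.0052]
eef_rot: [3.141, -0.0, 1.753]
force: [-0.1, -0.1, 0.3]
grip_width: 0.0039
grip_force: 0.0
```

Call:
carry_out(plan=[[[0,0,1,0,0,0,4],[0,0,1,0,0,0,4],[0,0,1,0,0,0,4],[0,0,0,0,0,0,4]]])

```text
time_s: 9.85
ee_pos: [0.5445, 0.1339, 0.0016]
eef_rot: [3.142, 0.0, 1.753]
force: [-0.5, -0.6, -0.1]
grip_width: 0.0041
grip_force: 0.0
```

Call:
carry_out(plan=[[[0,0,-10,0,0,0,4],[0,0,-7,0,0,0,4],[3,0,0,0,0,0,4],[3,0,0,0,0,0,4],[3,0,0,0,0,0,4],[3,0,0,0,0,0,4],[2,0,0,0,0,0,4],[2,0,0,0,0,0,4],[2,0,0,0,0,0,4],[2,0,0,0,0,0,4],[2,0,0,0,0,0,4],[2,0,0,0,0,0,4],[2,0,0,0,0,0,4],[2,0,0,0,0,0,4]]])

```text
time_s: 11.02
ee_pos: [0.5395, 0.1616, 0.0186]
eef_rot: [3.142, 0.0, 1.753]
force: [-0.1, -0.8, -1.0]
grip_width: 0.0042
grip_force: 0.5
```

```bash
cat >> h.py <<'E'
O=np.array([526.2,232.6]);e=np.array([np.cos(1.75),np.sin(1.75)]);n=np.array([-e[1],e[0]])
def car():
    from station import telemetry
    o=telemetry.get_obs();p=o["ee_pos"]*1000;F=o["force"]
    print("t %.2f carrier x %.1f y %.1f z %.1f Fx %.2f Fy %.2f Fz %.2f yaw %.4f rp %s"%(o["time_s"],(p[:2]-O)@e,(p[:2]-O)@n,p[2],F[:2]@e,F[:2]@n,F[2],o["eef_rot"][2],o["eef_rot"][:2].round(3)))
def white(c,z):
    g=c["pixels"].astype(int);return g
E
python3 - <<'E'
from h import *
car()
E
```

```text
t 11.02 carrier x -72.3 y -0.4 z 18.6 Fx -0.77 Fy 0.27 Fz -1.04 yaw 1.7527 rp [3.142 0.   ]
```

Call:
carry_out(plan=[[[2,0,0,0,0,0,4],[2,0,0,0,0,0,4],[1.5,0,0,0,0,0,4],[1.5,0,0,0,0,0,4],[1.5,0,0,0,0,0,4],[1.5,0,0,0,0,0,4]]])

```text
time_s: 11.52
ee_pos: [0.5377, 0.1714, 0.0187]
eef_rot: [3.142, -0.0, 1.753]
force: [0.4, -0.5, -0.3]
grip_width: 0.004
grip_force: 0.4
```

```bash
python3 - <<'E'
from h import *
car()
E
```

```text
t 11.52 carrier x -62.2 y -0.4 z 18.7 Fx -0.55 Fy -0.33 Fz -0.30 yaw 1.7528 rp [ 3.142 -0.   ]
```

Call:
carry_out(plan=[[[1.5,0,0,0,0,0,4],[1.5,0,0,0,0,0,4],[1.5,0,0,0,0,0,4],[1.5,0,0,0,0,0,4],[1.5,0,0,0,0,0,4],[1.5,0,0,0,0,0,4],[1.5,0,0,0,0,0,4],[1.5,0,0,0,0,0,4]]])

```text
time_s: 12.18
ee_pos: [0.5355, 0.1832, 0.0186]
eef_rot: [-3.142, 0.0, 1.753]
force: [0.0, -1.7, -1.5]
grip_width: 0.0037
grip_force: 0.4
```

```bash
python3 - <<'E'
from h import *
from station import optics
car()
b=optics.camera("wrist")
cv2.imwrite("pics/c4.png",cv2.resize(b["pixels"][:300,180:460,::-1],None,fx=2,fy=2))
E
```

```text
t 12.18 carrier x -50.2 y -0.3 z 18.6 Fx -1.64 Fy 0.27 Fz -1.48 yaw 1.7528 rp [-3.142  0.   ]
```

View pics/c4.png

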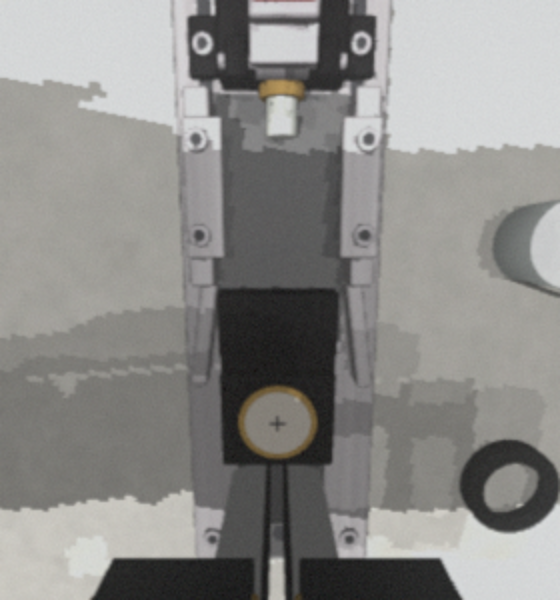

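The plate is straight in the mouth, front edge at crop row 290, past the lip, and rear edge at 463 against the fingertips. The white stop is at (281,115), and forces are low. I'll push on.

Call:
carry_out(plan=[[[1.5,0,0,0,0,0,4],[1.5,0,0,0,0,0,4],[1.5,0,0,0,0,0,4],[1.5,0,0,0,0,0,4],[1.5,0,0,0,0,0,4],[1.5,0,0,0,0,0,4],[1.5,0,0,0,0,0,4],[1.5,0,0,0,0,0,4],[1.5,0,0,0,0,0,4],[1.5,0,0,0,0,0,4],[1.5,0,0,0,0,0,4],[1.5,0,0,0,0,0,4]]])

```text
time_s: 13.23
ee_pos: [0.5326, 0.2006, 0.0189]
eef_rot: [3.141, 0.001, 1.753]
force: [0.6, -5.7, 4.8]
grip_width: 0.0038
grip_force: 3.4
```

Call:
carry_out(plan=[[[1.5,0,0,0,0,0,4],[1.5,0,0,0,0,0,4],[1.5,0,0,0,0,0,4],[1.5,0,0,0,0,0,4],[1.5,0,0,0,0,0,4],[1.5,0,0,0,0,0,4],[1.5,0,0,0,0,0,4],[1.5,0,0,0,0,0,4],[1.5,0,0,0,0,0,4]]])

```text
time_s: 13.98
ee_pos: [0.5298, 0.2142, 0.0186]
eef_rot: [-3.142, 0.0, 1.753]
force: [0.0, -0.7, -0.0]
grip_width: 0.0038
grip_force: 0.3
```

```bash
python3 - <<'E'
from h import *
from station import optics
car()
E
```

```text
t 13.98 carrier x -18.7 y -0.2 z 18.6 Fx -0.74 Fy 0.13 Fz -0.03 yaw 1.7528 rp [-3.142  0.   ]
```

Call:
carry_out(plan=[[[1,0,0,0,0,0,4],[1,0,0,0,0,0,4],[1,0,0,0,0,0,4],[1,0,0,0,0,0,4],[1,0,0,0,0,0,4],[1,0,0,0,0,0,4],[1,0,0,0,0,0,4],[1,0,0,0,0,0,4],[1,0,0,0,0,0,4],[1,0,0,0,0,0,4]]])

```text
time_s: 14.82
ee_pos: [0.528, 0.224, 0.0187]
eef_rot: [3.142, 0.0, 1.753]
force: [0.2, -0.2, -0.6]
grip_width: 0.0042
grip_force: 0.3
```

```bash
python3 - <<'E'
from h import *
from station import optics
car()
b=optics.camera("wrist")
cv2.imwrite("pics/c5.png",cv2.resize(b["pixels"][:300,180:460,::-1],None,fx=2,fy=2))
E
```

```text
t 14.82 carrier x -8.8 y -0.2 z 18.7 Fx -0.21 Fy -0.18 Fz -0.63 yaw 1.7528 rp [3.142 0.   ]
```

View pics/c5.png

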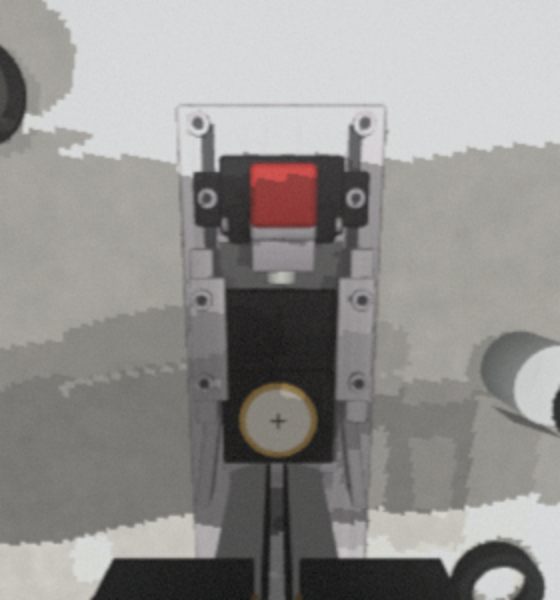

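The plate is straight in the pocket, front edge at row 290 and the stop's face at row ~283, so a few mm remain. I'll feel for the stop in small steps.

Call:
carry_out(plan=[[[0.5,0,0,0,0,0,4],[0.5,0,0,0,0,0,4],[0.5,0,0,0,0,0,4],[0.5,0,0,0,0,0,4],[0,0,0,0,0,0,4]]])

```text
time_s: 15.28
ee_pos: [0.5276, 0.2259, 0.0186]
eef_rot: [3.142, -0.0, 1.753]
force: [0.4, -0.4, 0.9]
grip_width: 0.0038
grip_force: 0.1
```

Call:
carry_out(plan=[[[0.5,0,0,0,0,0,4],[0.5,0,0,0,0,0,4],[0,0,0,0,0,0,4]]])

```text
time_s: 15.53
ee_pos: [0.5276, 0.2263, 0.0186]
eef_rot: [-3.141, 0.001, 1.753]
force: [1.2, -6.1, 0.8]
grip_width: 0.0042
grip_force: 2.9
```

Contact at 6 N, so the plate is against the stop. I'll back off and check the plate numerically.

Call:
carry_out(plan=[[[-1,0,0,0,0,0,4],[-3,0,0,0,0,0,4],[-6,0,0,0,0,0,4],[0,0,-10,0,0,0,4],[-10,0,-20,0,0,0,4],[-10,0,-20,0,0,0,4],[0,0,0,0,0,0,4],[0,0,0,0,0,0,4]]])

```text
time_s: 16.2
ee_pos: [0.5335, 0.1972, 0.07]
eef_rot: [3.139, -0.0, 1.752]
force: [0.7, -0.2, -0.2]
grip_width: 0.004
grip_force: 0.0
```

```bash
python3 - <<'E'
from h import *
from station import optics
car()
b=optics.camera("wrist");s=optics.camera("scene");pickle.dump([b,s],open("d6.pkl","wb"))
uv0=proj(b,[[*(O+17*e)/1000,.022]])[0];print("expect disc about",uv0)
hsv=cv2.cvtColor(b["pixels"],cv2.COLOR_RGB2HSV)
m=cv2.inRange(hsv,(12,70,60),(35,255,255));
cs=[c for c in cv2.findContours(m,cv2.RETR_EXTERNAL,cv2.CHAIN_APPROX_NONE)[0] if cv2.contourArea(c)>100]
for c in cs:
    (x,y),r=cv2.minEnclosingCircle(c); P=ray(b,[(x,y)],.022)[0,:2]*1000-O
    print("ring",x,y,r,"carrier",P@e,P@n)
for n_,px in(("rear edge/lip -2..8, 15",[(-2,0),(3,0),(8,0)]),): print(proj(b,[[*(O+a*e+bb*n)/1000,.022] for a,bb in px]))
# profile along the centre line
g=cv2.cvtColor(b["pixels"],cv2.COLOR_RGB2GRAY)
xs=np.arange(-15,75,1.0)
for y0 in(-13,0):
    uv=proj(b,[[*(O+a*e+y0*n)/1000,.022] for a in xs]).astype(np.float32)
    print(y0,cv2.remap(g,uv[:,0].reshape(1,-1),uv[:,1].reshape(1,-1),cv2.INTER_LINEAR)[0].tolist())
h,w=300,300;x,y=uv0.astype(int)
A=cv2.resize(b["pixels"][max(y-130,0):y+70,220:420,::-1],(600,600) if 0 else (400,400),interpolation=cv2.INTER_CUBIC)
B=cv2.resize(s["pixels"][170:260,280:380,::-1],(400,360),interpolation=cv2.INTER_CUBIC);B=cv2.copyMakeBorder(B,0,40,0,0,cv2.BORDER_CONSTANT)
cv2.imwrite("pics/c6.png",np.hstack([A,B]))
E
```

```text
t 16.20 carrier x -36.1 y -0.9 z 70.0 Fx -0.30 Fy -0.68 Fz -0.20 yaw 1.7519 rp [ 3.139 -0.   ]
expect disc about [316.77827332 156.41357624]
ring 262.0 386.5 159.00718688964844 carrier -212.87889096699266 55.168616491915785
ring 329.0 325.5 28.517637252807617 carrier -140.51297007811266 -11.381676343835656
ring 306.0 325.5 28.517637252807617 carrier -140.47127723410432 10.172874766613175
ring 317.6557312011719 154.6639404296875 16.550634384155273 carrier 18.367872289502614 -0.6907566085343092
[[316.78929001 180.13720163]
 [316.78643893 173.99761277]
 [316.7835539  167.78490859]]
-13 [59, 58, 59, 61, 60, 60, 75, 89, 96, 96, 100, 100, 104, 117, 120, 116, 85, 68, 60, 46, 39, 40, 37, 39, 37, 42, 37, 38, 41, 53, 67, 79, 89, 87, 87, 81, 71, 60, 50, 45, 41, 39, 41, 43, 44, 45, 43, 44, 43, 39, 45, 44, 45, 43, 43, 42, 42, 42, 45, 42, 44, 46, 45, 47, 45, 47, 49, 44, 48, 47, 48, 48, 49, 47, 68, 85, 85, 86, 86, 86, 87, 89, 88, 86, 80, 86, 52, 43, 47, 50]
0 [58, 60, 59, 60, 57, 60, 77, 86, 84, 80, 82, 84, 91, 109, 120, 114, 85, 72, 63, 43, 47, 87, 97, 126, 135, 135, 148, 154, 152, 150, 162, 142, 125, 96, 129, 144, 162, 171, 175, 174, 174, 176, 175, 161, 134, 113, 63, 39, 39, 36, 42, 44, 45, 44, 42, 39, 47, 45, 43, 45, 43, 48, 43, 43, 45, 47, 46, 47, 46, 47, 46, 46, 46, 48, 104, 157, 162, 153, 146, 142, 123, 120, 121, 120, 92, 100, 140, 185, 197, 197]
```

View pics/c6.png

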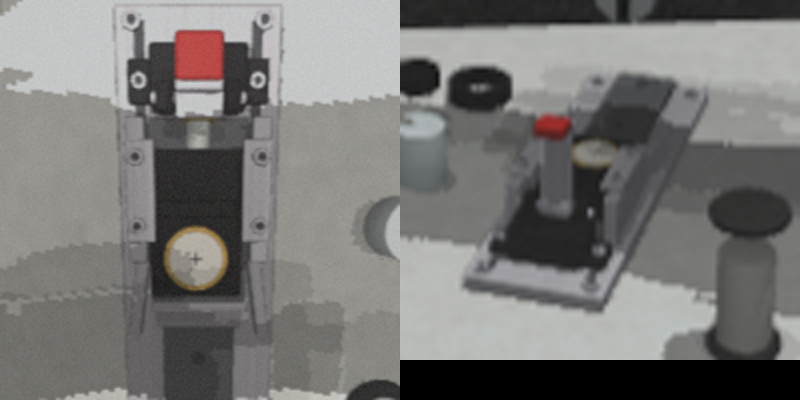

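The plate is flat and square in the pocket. Its ring's centre is at carrier x = 18.4, so the rear edge is at ~3 and the front at ~59, against the stop (left half, rows 150-297). The latch is still up (red tab at (199,55)). I'll go over the latch to its far side.

Call:
carry_out(plan=[[[0,0,-20,0,0,0,2],[0,0,-20,0,0,0,2],[20,0,0,0,0,0,2],[20,0,0,0,0,0,2],[20,0,0,0,0,0,2],[20,0,0,0,0,0,2],[20,0,0,0,0,0,2],[20,0,0,0,0,0,2],[20,0,0,0,0,0,2],[6,0,0,0,0,0,2],[0,0,0,0,0,0,2],[0,0,0,0,0,0,2]]])

```text
time_s: 17.3
ee_pos: [0.5062, 0.3405, 0.108]
eef_rot: [-3.141, 0.001, 1.753]
force: [-0.4, -0.7, -0.1]
grip_width: 0.0017
grip_force: 0.0
```

```bash
python3 - <<'E'
from h import *
car()
E
```

```text
t 17.30 carrier x 109.7 y 0.4 z 108.0 Fx -0.61 Fy 0.51 Fz -0.06 yaw 1.7533 rp [-3.141e+00  1.000e-03]
```

Now I'll lower behind the tab and approach.

Call:
carry_out(plan=[[[0,0,15,0,0,0,2],[0,0,15,0,0,0,2],[0,0,12,0,0,0,2],[-3,0,0,0,0,0,2],[-3,0,0,0,0,0,2],[-3,0,0,0,0,0,2],[-3,0,0,0,0,0,2],[-3,0,0,0,0,0,2],[-3,0,0,0,0,0,2],[-3,0,0,0,0,0,2],[-3,0,0,0,0,0,2]]])

```text
time_s: 18.22
ee_pos: [0.5109, 0.3171, 0.0669]
eef_rot: [3.141, -0.0, 1.753]
force: [-0.2, 1.4, 1.2]
grip_width: 0.0024
grip_force: 0.2
```

```bash
python3 - <<'E'
from h import *
car()
E
```

```text
t 18.22 carrier x 85.9 y -0.0 z 66.9 Fx 1.43 Fy -0.08 Fz 1.18 yaw 1.7529 rp [ 3.141 -0.   ]
```

Call:
carry_out(plan=[[[-3,0,0,0,0,0,2],[-3,0,0,0,0,0,2],[-3,0,0,0,0,0,2],[-3,0,0,0,0,0,2],[-3,0,0,0,0,0,2],[-2.7,0,0.9,0,0,0,2],[-2.7,0,0.9,0,0,0,2],[-2.7,0,0.9,0,0,0,2],[-2.5,0,1.4,0,0,0,2],[-2.5,0,1.4,0,0,0,2],[-2.5,0,1.4,0,0,0,2]]])

```text
time_s: 19.13
ee_pos: [0.5164, 0.287, 0.0596]
eef_rot: [-3.142, 0.0, 1.753]
force: [0.5, 0.4, -0.1]
grip_width: 0.0022
grip_force: 0.1
```

```bash
python3 - <<'E'
from h import *
car()
E
```

```text
t 19.13 carrier x 55.3 y -0.0 z 59.6 Fx 0.34 Fy -0.57 Fz -0.14 yaw 1.7528 rp [-3.142  0.   ]
```

Call:
carry_out(plan=[[[-2.1,0,1.8,0,0,0,2],[-2.1,0,1.8,0,0,0,2],[-2.1,0,1.8,0,0,0,2],[-1.5,0,1.7,0,0,0,2],[-1.5,0,1.7,0,0,0,2],[-1.5,0,1.7,0,0,0,2],[-1.5,0,1.7,0,0,0,2],[-2,0,1.2,0,0,0,2],[-2,0,1.2,0,0,0,2],[-1,0,1,0,0,0,2],[0,0,0,0,0,0,2]]])

```text
time_s: 20.05
ee_pos: [0.5195, 0.2699, 0.044]
eef_rot: [-3.141, 0.0, 1.753]
force: [0.3, 0.3, -0.2]
grip_width: 0.0019
grip_force: 0.0
```

```bash
python3 - <<'E'
from h import *
car()
from station import optics
b=optics.camera("scene")
hsv=cv2.cvtColor(b["pixels"],cv2.COLOR_RGB2HSV)
m=cv2.inRange(hsv,(0,150,70),(8,255,255))|cv2.inRange(hsv,(172,150,70),(180,255,255));m[:150]=0;m[270:]=0;m[:,:250]=0
y,x=np.where(m);print("red",x.mean(),y.mean(),y.min(),y.max(),x.min(),x.max())
for u0,th in((43,0),(43,.15),(43,.3),(43,1.5)):
    print(th,proj(b,[[*(O+(76-u0*np.cos(th)+v*np.sin(th))*e)/1000,(27+u0*np.sin(th)+v*np.cos(th))/1000] for v in (5,13)]).round(1).tolist())
E
```

```text
t 20.05 carrier x 37.9 y -0.0 z 44.0 Fx 0.27 Fy -0.30 Fz -0.22 yaw 1.7526 rp [-3.141  0.   ]
red 326.3333333333333 206.83333333333334 206 207 324 328
0 [[326.4, 207.3], [326.4, 203.6]]
0.15 [[326.2, 204.7], [326.1, 201.2]]
0.3 [[325.9, 202.4], [325.5, 199.3]]
1.5 [[318.9, 200.9], [317.4, 202.9]]
```

Call:
carry_out(plan=[[[-1,0,1,0,0,0,2],[-1,0,1,0,0,0,2],[0,0,0.8,0,0,0,2],[0,0,0,0,0,0,2]]])

```text
time_s: 20.43
ee_pos: [0.5198, 0.2682, 0.0412]
eef_rot: [-3.141, 0.0, 1.753]
force: [-0.3, 0.3, -0.3]
grip_width: 0.002
grip_force: 0.0
```

Call:
carry_out(plan=[[[0,0,0.5,0,0,0,2],[0,0,0.4,0,0,0,2],[0,0,0,0,0,0,2]]])

```text
time_s: 20.68
ee_pos: [0.5198, 0.2683, 0.0404]
eef_rot: [-3.142, 0.0, 1.753]
force: [-0.3, -0.0, 0.4]
grip_width: 0.0018
grip_force: 0.0
```

Call:
carry_out(plan=[[[0,0,0.4,0,0,0,2],[0,0,0.3,0,0,0,2],[0,0,0,0,0,0,2]]])

```text
time_s: 20.93
ee_pos: [0.5199, 0.2683, 0.04]
eef_rot: [3.141, -0.0, 1.753]
force: [-0.7, -1.3, 4.0]
grip_width: 0.0023
grip_force: 2.1
```

At the 40 mm shut height, the tool feels 4 N. I'll retract and verify.

Call:
carry_out(plan=[[[0,0,-3,0,0,0,2],[0,0,-15,0,0,0,2],[0,0,-20,0,0,0,2],[-20,0,-20,0,0,0,2],[-25,0,-10,0,0,0,2],[-25,0,0,0,0,0,2],[-10,0,0,0,0,0,2],[0,0,0,0,0,0,2],[0,0,0,0,0,0,2]]])

```text
time_s: 21.68
ee_pos: [0.5342, 0.1898, 0.1075]
eef_rot: [-3.141, -0.0, 1.752]
force: [0.4, 0.7, -0.1]
grip_width: 0.0018
grip_force: 0.0
```

```bash
python3 - <<'E'
from h import *
car()
from station import optics
s=optics.camera("scene");b=optics.camera("wrist")
A=cv2.resize(b["pixels"][60:260,220:420,::-1],(400,400),interpolation=cv2.INTER_CUBIC)
B=cv2.resize(s["pixels"][170:260,280:380,::-1],(400,360),interpolation=cv2.INTER_CUBIC);B=cv2.copyMakeBorder(B,0,40,0,0,cv2.BORDER_CONSTANT)
cv2.imwrite("pics/c7.png",np.hstack([A,B]))
hsv=cv2.cvtColor(b["pixels"],cv2.COLOR_RGB2HSV)
m=cv2.inRange(hsv,(0,150,70),(8,255,255))|cv2.inRange(hsv,(172,150,70),(180,255,255))
c=max(cv2.findContours(m,cv2.RETR_EXTERNAL,cv2.CHAIN_APPROX_NONE)[0],key=cv2.contourArea)
x,y,w,h=cv2.boundingRect(c);P=ray(b,[(x+w/2,y),(x+w/2,y+h)],.040)[:,:2]*1000-O;print("tab box",x,y,w,h,"carrier x",P@e)
E
```

```text
t 21.68 carrier x -43.5 y -0.2 z 107.5 Fx 0.64 Fy -0.48 Fz -0.12 yaw 1.7519 rp [-3.141 -0.   ]
tab box 312 123 16 7 carrier x [35.37346276 29.74580094]
```

View pics/c7.png

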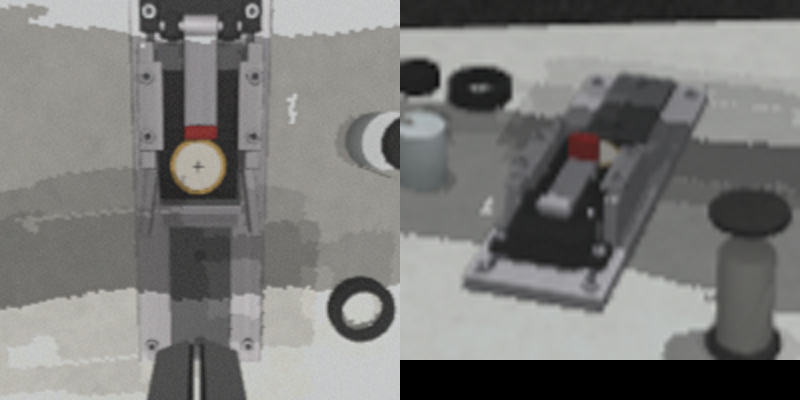

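The latch lies flat over the plate. The red tab at (201,132) measures carrier x 29.7..35.4, as expected when shut. The plate hasn't moved and the arm is clear, so I'm handing in.

```bash
python3 -c "
from station import ctrl
print(ctrl.hand_in())"
```

```text
the job is handed in; nothing more can be done
None
```

I handed the job in at about 22 s: the plate is flat in the pocket against the stop, the latch is down with its nose in the groove (tab felt at its 40 mm shut height), the highest push reading was about 6 N, and the bystanders were not touched; the hand-in returned no verdict.

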